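# Take the washed grease-filter mesh out of its frame to dry

### The job

The cooker hood's grease filter has just been washed and lies on the worktop. Turn all four turn buttons right off the mesh panel, lift the panel (it has a handle) out of its frame, and set it down gently, handle up, flat on the wire draining rack, in the middle and lengthwise, so that none of it hangs over the edge. Leave the brush, the peeler and the small bowl where they are.

Things in the scene. Friction and masses are not known exactly. Their poses are not given: they have to be found in the camera images.
- filter_frame: Steel frame of the grease filter, fixed in place, 225 mm long (its x axis) x 175 mm wide (y axis); rim 25 mm wide, its upper face 24 mm above the worktop. Origin at the centre of its underside, on the worktop. The mesh panel lies in it on a ledge, top flush with the rim, 2.5 mm play all round. Four turn buttons are screwed to the upper face of its long sides.
- button_1_tip (a point): Point on turn button 1, 18 mm from its pivot, 33.5 mm above the worktop. The pivot is at x -50, y +74 mm in the frame's axes. All four are alike: a dark steel flat bar 12 mm wide, round ends, reaching 26 mm from the pivot, 25.5 to 29.5 mm above the worktop, with an upright fin 4 mm thick along it, 4.5 to 24.5 mm from the pivot, up to 39 mm above the worktop.
- button_2_tip (a point): The same point on turn button 2, pivot at x +50, y +74 mm in the frame's axes. Pointing square inwards, each button overlaps the panel's edge by 12 mm; the panel's long edges lie 14 mm inwards of the pivots.
- button_3_tip (a point): The same point on turn button 3; its pivot is at x -50, y -74 mm in the frame's axes. On every button the round end at the pivot (12 mm across, 29.5 mm above the worktop, its screw head to 32 mm) does not move aside: push sideways on the outer half of the fin, keeping the finger at least 6 mm inwards of the pivots, or it jams.
- button_4_tip (a point): The same point on turn button 4; its pivot is at x +50, y -74 mm in the frame's axes.
- button_1 (a joint): Angle of turn button 1: 0 points square inwards over the panel; positive is counter-clockwise from above, range -1.9 to 1.9 rad. It starts within 0.25 of 0. Either way round will do; at about 1.2 rad or more it is clear of the panel. It turns stiffly (about 2 N at the fin) and stays where it is left.
- button_2 (a joint): Angle of turn button 2, as for button 1.
- button_3 (a joint): Angle of turn button 3, as for button 1.
- button_4 (a joint): Angle of turn button 4, as for button 1.
- mesh_panel: The loose mesh panel, about 0.26 kg: aluminium border with wire mesh, 170 mm long (its x axis) x 120 mm wide (its y axis) x 12 mm thick, with a handle in the middle of its upper face. Origin at the centre of its underside, z up. It starts in the frame with its axes along the frame's, its underside 12 mm above the worktop.
- mesh_center (a point): Centre of the mesh panel, half-way up its 12 mm thickness.
- mesh_handle (a point): Centre of the black grip bar of the panel's handle, 48 mm above the panel's underside (60 mm above the worktop at the start). The bar is 84 mm long along the panel's x axis, 10 mm wide and 10 mm high, on two legs 68 mm apart; below the bar there are 31 mm of free space above the panel.
- drain_rack: Steel wire draining rack, fixed in place, 240 mm long (its x axis) x 180 mm wide (its y axis). Origin at its centre on the worktop; the tops of its wires are 19 mm above the worktop.
- brush: Wooden scrubbing brush lying behind the frame, 61 x 154 x 46 mm, origin at the centre of its underside. Bystander.
- vegetable_peeler: Peeler with a yellow handle lying between frame and rack, 22 mm wide, 188 mm long along its y axis, 16 mm high, origin at the centre of its underside. Bystander.
- small_bowl: Small upturned steel bowl behind the rack, 84 mm across, 45 mm high, origin at the centre of its underside. Bystander.

How it is judged:
By the outcome, as a careful person would: the job done as asked, in the order asked, and still so for the second after the job is handed in, with the robot touching nothing.
It also fails if it takes over 67 s, if anything falls off the work surface, if the arm or the gripper's body presses on something with over 40 N, if the wrist force passes 120 N, or if a joint passes its speed limit or range.

### The arm

A 7-joint arm with a two-finger parallel gripper is mounted at the origin on a cart in front of the work surface, level with it; the furniture and walls round the work are solid. World frame = base frame: x ahead of the robot, y to its left, z up, the work surface at z = 0. Lengths are in mm, angles in rad, forces in N, time in s.
With the tool pointing down it reaches from about 400 to 850 mm from the base axis. Payload 4.5 kg.
Tool frame: the origin (TCP) lies where the fingers leave the gripper's body, on its centre line; the fingertips stand 64 mm ahead of it and the grasp point (between the pads) lies 45 mm ahead of it; z points along the fingers, y is the direction in which the jaws open and shut (so a half turn about z gives the same grasp; the last joint's range is limited). The gripper opens to 88 mm and grips with 3 to 60 N. Pads are 18 mm wide; open, the fingers measure 123 mm over their backs; the gripper's body (75 mm by 187 mm) begins 45 mm behind the grasp point.
Start: joints at [0.034, 0.689, -0.195, 1.565, 0.157, 0.902, -0.215], TCP at [625.018, 0.025, 302.743] pointing down, gripper open.
Joint ranges: [-3.01, 3.01], [-0.46, 2.08], [-1.47, 1.51], [0.13, 2.56], [-1, 4.14], [0.04, 2.09], [-2.66, 2.66]. Speed limits (rad/s): [2.57, 2.57, 3.14, 3.14, 3.14, 3.14, 3.14].

### API

Orientations are given as a unit quaternion [x, y, z, w].
In Python, from station import env, capture, calibration, masks_of, mark_of gives the robot as it stands. The module is installed in compiled form; this text tells all that it offers.
- The arm moves only by the tool step_arm, never from a script. Its argument "steps" is a list of rows, each a list of 2 entries, a list of its own where there are three numbers: the shift along the tool's x, y, z in cm, then the turn, a rotation vector about the tool's x, y, z in rad. In form: [[[tx, ty, tz], [ax, ay, az]], ...]. A call has 1 to 10 rows; each row shifts and turns the pose as measured when the row begins, along the tool's axes as they then stand; what a row does not reach is not made up. A row lasts 1/8 s, in which the tool goes at most 62.5 mm and 10.7 degrees, less where a joint would pass 70% of its speed; a pose out of reach is approached as far as the arm can. A call with a gripper value outside its range is refused whole. "hand" is the finger opening in cm, from 0 to 8.81, set as the call begins (left out, the last holds). The fingers move at their own pace and stop on an object; the grip force is fixed at half the most. Time passes only in rows, so rows that do not move let the fingers close. It gives the time, the measured TCP pose, the force and the opening at its end, in the units of the state.
- env.sense(): the state, without advancing time (a new reading comes with each control period).
- capture(name): name is "scene" or "side" or "wrist"; returns the picture (400x640x3 uint8, red, green, blue); there is no depth.
- calibration(name): a dict with "fx", "fy", "cx", "cy" (pixels), "rvec" (rotation vector, rad) and "tvec" (3), from world to camera coordinates, as OpenCV has them. Camera axes: x right, y down, z forward; pixel columns grow to the right and rows downward; lengths in mm; the calibration is good to about 2 mm. The wrist camera is an equidistant fisheye: a pixel r from the principal point sees the ray r / f radians off the axis. A picture is of the moment at which its call begins: read the wrist's pose just before it. calibration takes no time and is no camera call; for the wrist camera it gives the pose at the moment of the call.
- env.job_done(): hands the job in, once; it reports no verdict.
Trained networks look in the newest picture that a camera, given by its name, has taken for a name from the list of things; names that differ only in an ending like _2 or _b are one class to them, and where a whole thing is asked for, a point or a joint stands for the part that bears it (a point fixed in the world has none). Each returns a list of dicts, best first, with "conf" (0 to 1); they miss things now and then, are a little off and sometimes report something else, mostly with a low value. They report only what shows in the picture. A call takes as long as a camera call.
- masks_of(camera, query): "mask" (400x640 bool, what is visible of it) and "uv" ([column, row] in pixels, amid what is visible of it).
- mark_of(camera, query): "uv" ([column, row] in pixels: a listed point, or the origin of a listed thing).
The state is a dict: "time": time; "joint_pos": joint angles; "joint_vel": joint speeds; "effort": joint torques, N m; "tool_pos": TCP position; "tool_rot": TCP orientation; "contact_force": force on the tool from outside, world axes, zero at the start; "moment": the same for the moment, N m; "opening": opening from 0.0 (shut) to 1.0 (fully open).
Only numpy, scipy, OpenCV 4.12 (cv2) and the standard library are available. Lean on these libraries where they do the work, as an engineer would, in place of code of your own. Each camera call takes 0.05 s, during which the arm holds its last target. There are 200 camera calls.

## Working session

There is one attempt and no reset: what is moved stays moved. The work goes in short steps, Python scripts to look and compute and a tool call to move; the robot and the scene stay as the last step left them, time stands still between calls to the robot, and variables do not carry over. Pictures are saved under pics/ and viewed, about 8 in all and at most 12, crops included, and the job is handed in when it is done.

Besides the shell and the picture viewer there is one more tool, called after "Call:" by a JSON object that holds its "op" and its "data", one argument or row to a line. step_arm: Moves the arm, as the interface text tells. Its arguments: {"type":"object","properties":{"steps":{"type":"array"},"hand":{"type":"number"}},"required":["steps"]}

```bash
mkdir -p pics
cat > h.py <<'E'
import numpy as np, cv2
from station import env, capture, calibration, masks_of, mark_of
from scipy.spatial.transform import Rotation as R
def ray(c,uv):
    k=calibration(c); Rm=cv2.Rodrigues(np.array(k["rvec"],float))[0]; t=np.array(k["tvec"],float).ravel()
    x=(uv[0]-k["cx"])/k["fx"]; y=(uv[1]-k["cy"])/k["fy"]
    if c=="wrist":
        r=np.hypot(x,y); s=np.sin(r)/r if r>1e-9 else 1; d=np.array([x*s,y*s,np.cos(r)])
    else: d=np.array([x,y,1.])
    return -Rm.T@t, Rm.T@d
def at(c,uv,z):
    o,d=ray(c,uv); return (o+d*(z-o[2])/d[2])[:2]
def proj(c,P):
    k=calibration(c); Rm=cv2.Rodrigues(np.array(k["rvec"],float))[0]; p=Rm@np.array(P,float)+np.array(k["tvec"],float).ravel()
    if c=="wrist":
        th=np.arctan2(np.hypot(p[0],p[1]),p[2]); n=np.hypot(p[0],p[1]); a,b=p[0]/n*th,p[1]/n*th
    else: a,b=p[0]/p[2],p[1]/p[2]
    return k["fx"]*a+k["cx"],k["fy"]*b+k["cy"]
E
python3 - <<'E'
from h import *
s=env.sense(); print(s["tool_pos"],s["tool_rot"],s["time"])
Z=dict(filter_frame=0,button_1_tip=33.5,mesh_center=18,mesh_handle=60,drain_rack=0,brush=0,vegetable_peeler=0,small_bowl=0)
for c in ("scene","side","wrist"):
    im=capture(c); cv2.imwrite(f"pics/{c}0.png",im[...,::-1])
    for q,z in Z.items():
        for m in mark_of(c,q):
            if m["conf"]>.3: print(c,q,round(m["conf"],2),np.round(m["uv"]),np.round(at(c,m["uv"],z),1))
ims=[cv2.imread(f"pics/{c}0.png") for c in ("scene","wrist")]
cv2.imwrite("pics/a.png",cv2.resize(np.vstack(ims),(480,600)))
E
```

```text
[ 6.24493079e+02 -1.76964440e-02  3.01920680e+02] [ 7.07073996e-01  7.07138985e-01 -6.77988709e-04 -5.99792167e-04] 0.0
scene filter_frame 0.74 [392. 191.] [ 556.6 -227.6]
scene button_1_tip 0.54 [395. 193.] [ 516.3 -185.4]
scene mesh_center 0.9 [398. 184.] [ 549.5 -236.6]
scene mesh_handle 0.66 [397. 165.] [ 558.1 -238.3]
scene drain_rack 0.66 [286. 270.] [526.8  90.6]
scene brush 0.69 [338. 160.] [ 733.2 -241.3]
scene vegetable_peeler 0.79 [337. 226.] [551.8 -57.8]
scene small_bowl 0.75 [211. 234.] [699.1 133. ]
side button_1_tip 0.56 [312. 238.] [ 602.2 -176.2]
side button_1_tip 0.38 [262. 240.] [ 501.5 -176.7]
side mesh_center 0.89 [285. 263.] [ 548.1 -226.2]
side mesh_center 0.73 [280. 176.] [531.9  57.1]
side mesh_handle 0.73 [289. 250.] [ 556.7 -231.7]
side drain_rack 0.95 [281. 175.] [533.6  87.9]
side brush 0.66 [373. 274.] [ 718.2 -246.8]
side vegetable_peeler 0.89 [289. 209.] [554.8 -47.7]
side small_bowl 0.69 [340. 164.] [692.  127.4]
wrist mesh_center 0.62 [268. 324.] [ 548.9 -232.2]
wrist mesh_handle 0.89 [267. 338.] [ 553.9 -224.3]
wrist drain_rack 0.92 [239.  98.] [526.   89.4]
wrist brush 0.58 [380. 319.] [ 722.1 -238.4]
wrist vegetable_peeler 0.57 [264. 212.] [553.6 -59.6]
wrist small_bowl 0.94 [378.  65.] [698.2 130. ]
```

View pics/a.png

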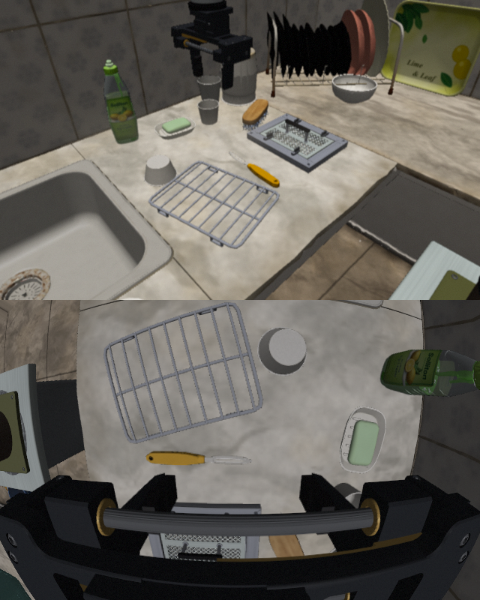

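The scene shows the frame at right (about 400,185 px in the 640x400 picture), the rack at (286,270) and the peeler between them. In the wrist view the fingers hide the frame, so I'll move over it.

Run:
```python
from h import *
for uv in ((373,127),(400,110),(533,127),(470,140),(320,125)): print(uv,at("scene",uv,0))
k=calibration("wrist"); Rm=cv2.Rodrigues(np.array(k["rvec"]))[0]; print(-Rm.T@np.ravel(k["tvec"]),Rm[2],k["fx"])
```

```text
(373, 127) [ 796.82236707 -439.83692694]
(400, 110) [ 818.51390581 -585.84123993]
(533, 127) [ 491.64892963 -749.94793588]
(470, 140) [ 568.94448406 -559.68056226]
(320, 125) [ 909.4111082  -344.00809582]
[623.54490569  70.03689502 385.28990486] [ 4.91879160e-04 -2.73112860e-01 -9.61981873e-01] 309.70691628693146
```

Call:
{"op": "step_arm", "data": {
  "steps": [
    [[-4, -1.2, 0], [0, 0, 0]],
    [[-4, -1.2, 0], [0, 0, 0]],
    [[-4, -1.2, 0], [0, 0, 0]],
    [[-4, -1.2, 0], [0, 0, 0]],
    [[-4, -1.2, 0], [0, 0, 0]],
    [[-3, -0.5, 0], [0, 0, 0]],
    [[-2, 0, 0], [0, 0, 0]],
    [[0, 0, 0], [0, 0, 0]]
  ]
}}

```text
time: 2.35
tool_pos: [559.7, -256.2, 302.2]
tool_rot: [0.706, 0.708, 0.001, 0.0]
contact_force: [0.2, 0.4, 0.3]
opening: 1.001
```

Run:
```python
from h import *
im=capture("wrist"); cv2.imwrite("pics/w1.png",cv2.resize(im[120:400,140:500,::-1],(770,600)))
Z=dict(filter_frame=0,button_1_tip=33.5,mesh_center=18,mesh_handle=60,brush=0)
for c in ("wrist","scene","side"):
    if c!="wrist": capture(c)
    for q,z in Z.items():
        for m in mark_of(c,q):
            if m["conf"]>.2: print(c,q,round(m["conf"],2),np.round(m["uv"]),np.round(at(c,m["uv"],z),1))
```

```text
wrist button_1_tip 0.5 [266. 108.] [ 500.9 -177. ]
wrist mesh_center 0.97 [313. 152.] [ 554.1 -230. ]
wrist mesh_handle 0.57 [312. 153.] [ 553.5 -226.3]
wrist brush 0.74 [439. 159.] [ 720.4 -237.7]
scene filter_frame 0.91 [392. 191.] [ 556.7 -228.1]
scene button_1_tip 0.43 [395. 195.] [ 514.  -180.1]
scene mesh_center 0.77 [397. 182.] [ 554.3 -239.6]
scene mesh_handle 0.59 [396. 166.] [ 557.  -235.9]
scene brush 0.57 [337. 162.] [ 727.7 -232.4]
side button_1_tip 0.45 [262. 239.] [ 501.6 -175. ]
side mesh_center 0.88 [285. 266.] [ 547.8 -233.2]
side mesh_handle 0.74 [289. 253.] [ 556.7 -239.9]
side mesh_handle 0.24 [288. 267.] [ 555.5 -272.5]
side brush 0.65 [373. 273.] [ 717.9 -244.8]
```

View pics/w1.png

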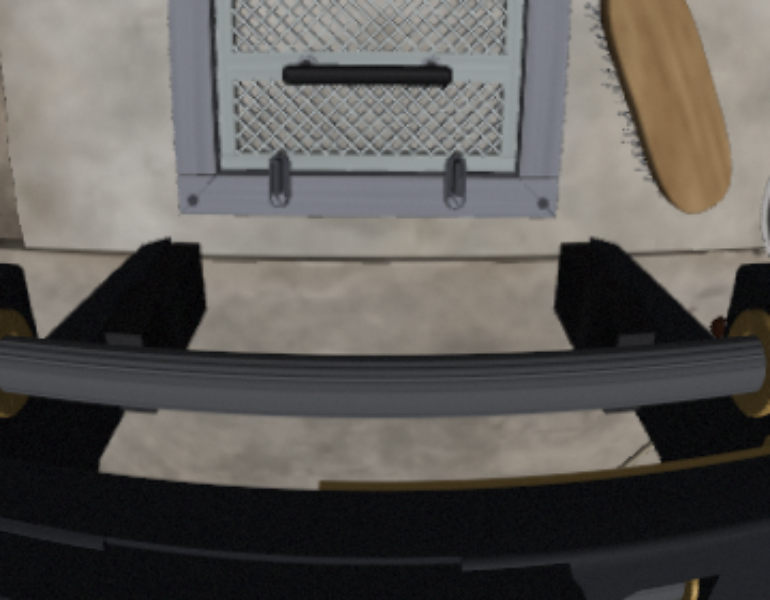

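The wrist view shows the panel with its handle (full-picture about 312,155 px), the two near buttons at (271,203) and (352,203), and the brush clear at right. The upper half is needed for the fit.

Run:
```python
from h import *
im=capture("wrist"); cv2.imwrite("pics/w2.png",cv2.resize(im[70:230,205:420,::-1],(800,595),interpolation=cv2.INTER_CUBIC))
for q in ("button_1_tip","button_1"):
  for m in masks_of("wrist",q): 
    y,x=np.nonzero(m["mask"]); print(q,m["conf"],m["uv"],x.min(),x.max(),y.min(),y.max())
```

```text
button_1_tip 0.48 [267.6, 101.1] 263 274 84 111
button_1_tip 0.4 [351.6, 206.2] 347 358 194 218
button_1 0.75 [269.2, 97.9] 263 274 85 111
button_1 0.71 [354.7, 101.6] 348 361 87 112
button_1 0.62 [269.9, 202.3] 265 275 192 217
button_1 0.57 [353.8, 206.6] 347 357 194 218
button_1 0.38 [311.3, 152.5] 240 385 100 200
```

View pics/w2.png

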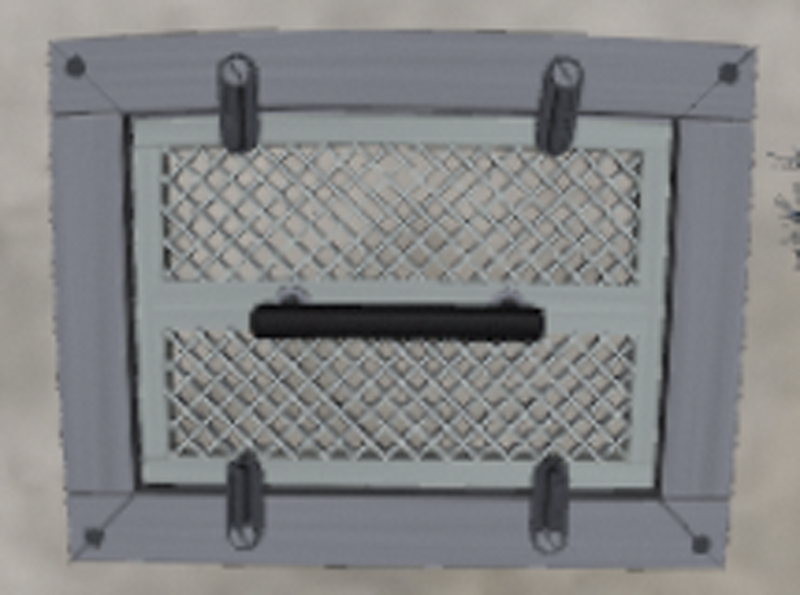

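```bash
cat > fit.py <<'E'
from h import *
def f(p): return (205+p[0]/3.721,70+p[1]/3.719)
pts=[(50,43,24,-112.5,87.5),(755,47,24,112.5,87.5),(724,567,24,112.5,-87.5),(70,560,24,-112.5,-87.5),
(237,70,32,-50,74),(565,73,32,50,74),(548,538,32,50,-74),(243,535,32,-50,-74)]
W=np.array([at("wrist",f(p),p[2]) for p in pts]); F=np.array([p[3:] for p in pts],float)
A=(W-W.mean(0)); th=np.arctan2((F[:,0]*A[:,1]-F[:,1]*A[:,0]).sum(),(F*A).sum())
c=W.mean(0); M=np.array([[np.cos(th),-np.sin(th)],[np.sin(th),np.cos(th)]])
print("c",c,"yaw",th); print(np.round(W-c-F@M.T,1))
print("pivots",np.round(c+F[4:]@M.T,1))
for n,a in (("l",(250,321)),("r",(546,324))): print(n,at("wrist",f(a),60))
for n,a in (("1",(238,150)),("2",(553,150)),("3",(246,455)),("4",(555,457))): print(n,at("wrist",f(a),30))
E
python3 fit.py
```

```text
c [ 552.65343946 -232.36029949] yaw -0.006723812430120552
[[ 0.8 -1.3]
 [-0.6 -0.6]
 [-0.3  0.7]
 [ 0.2  0.5]
 [ 0.5  0.2]
 [-0.1  0.1]
 [-0.5  0.3]
 [ 0.1  0.1]]
pivots [[ 503.2 -158. ]
 [ 603.1 -158.7]
 [ 602.2 -306.7]
 [ 502.2 -306. ]]
l [ 510.79305868 -231.74865356]
r [ 595.39288606 -232.33369601]
1 [ 503.52141155 -182.58927196]
2 [ 599.9058869  -182.43330065]
3 [ 503.95869688 -279.45565917]
4 [ 603.08625164 -279.68122674]
```

Call:
{"op": "step_arm", "data": {
  "steps": [
    [[-1.6, -1.2, 4], [0, 0, 0]],
    [[-1.6, -1.2, 4], [0, 0, 0]],
    [[0, 0, 4], [0, 0, 0]],
    [[0, 0, 3], [0, 0, 0]],
    [[0, 0, 0], [0, 0, 0]]
  ],
  "hand": 8.25
}}

```text
time: 4.03
tool_pos: [537.7, -288.3, 149.6]
tool_rot: [0.705, 0.709, 0.002, 0.002]
contact_force: [0.3, 0.3, 1.0]
opening: 0.938
```

Call:
{"op": "step_arm", "data": {
  "steps": [
    [[0, -0.2, 2.5], [0, 0, 0]],
    [[0, -0.1, 2], [0, 0, 0]],
    [[0, 0, 0.6], [0, 0, 0]],
    [[0, 0, 0], [0, 0, 0]]
  ]
}}

```text
time: 4.53
tool_pos: [539.1, -289.6, 102.9]
tool_rot: [0.705, 0.709, 0.004, 0.007]
contact_force: [-0.7, 0.4, 0.1]
opening: 0.94
```

Call:
{"op": "step_arm", "data": {
  "steps": [
    [[0, -0.3, 0.4], [0.015, 0.004, 0.005]],
    [[0, 0, 0.2], [0, 0, 0]],
    [[0, 0, 0], [0, 0, 0]]
  ]
}}

```text
time: 4.9
tool_pos: [537.3, -290.2, 99.0]
tool_rot: [0.707, 0.707, 0.001, 0.002]
contact_force: [1.2, -0.7, 0.0]
opening: 0.94
```

Call:
{"op": "step_arm", "data": {
  "steps": [
    [[0.1, 0, 0.2], [0, 0, 0]],
    [[0, 0.8, 0], [0, 0, 0]],
    [[0, 0.8, 0], [0, 0, 0]],
    [[0, 0.8, 0], [0, 0, 0]],
    [[0, 0.8, 0], [0, 0, 0]],
    [[0, 0.6, 0], [0, 0, 0]],
    [[0, 0, 0], [0, 0, 0]]
  ]
}}

```text
time: 5.78
tool_pos: [555.4, -288.3, 94.2]
tool_rot: [0.709, 0.705, -0.015, -0.02]
contact_force: [1.7, 1.4, 3.3]
opening: 0.933
```

Call:
{"op": "step_arm", "data": {
  "steps": [
    [[0, 0.3, -0.4], [-0.05, -0.007, -0.005]],
    [[0, 0.6, 0], [0, 0, 0]],
    [[0, 0.6, 0], [0, 0, 0]],
    [[0, 0.6, 0], [0, 0, 0]],
    [[0, 0, 0], [0, 0, 0]]
  ]
}}

```text
time: 6.4
tool_pos: [566.2, -285.0, 94.4]
tool_rot: [0.708, 0.707, -0.007, -0.012]
contact_force: [-1.4, 0.6, 2.8]
opening: 0.936
```

Call:
{"op": "step_arm", "data": {
  "steps": [
    [[-0.4, 0.2, -0.4], [-0.03, 0, 0]],
    [[0, 0.5, -0.1], [-0.01, 0, 0]],
    [[0, 0.5, -0.1], [0, 0, 0]],
    [[0, 0.4, 0], [0, 0, 0]],
    [[0, 0, 0], [0, 0, 0]]
  ]
}}

```text
time: 7.02
tool_pos: [585.5, -288.4, 100.9]
tool_rot: [0.707, 0.707, 0.01, 0.004]
contact_force: [-0.4, -0.2, 0.4]
opening: 0.935
```

Call:
{"op": "step_arm", "data": {
  "steps": [
    [[0, 0, -3], [-0.01, 0, 0]],
    [[0, 0, -4], [0.01, 0, 0]],
    [[3.5, -1.6, 0], [0, 0, 0]],
    [[3.5, -1.6, 0], [0, 0, 0]],
    [[3.5, -1.6, 0], [0, 0, 0]],
    [[0.5, 0, 0], [0, 0, 0]],
    [[0, 0, 0], [0, 0, 0]]
  ]
}}

```text
time: 7.9
tool_pos: [539.6, -180.1, 174.6]
tool_rot: [0.708, 0.706, 0.012, 0.011]
contact_force: [-0.4, 0.4, 0.1]
opening: 0.937
```

Run:
```python
from h import *
im=capture("wrist"); cv2.imwrite("pics/w3.png",im[...,::-1])
```

```text
(no output)
```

View pics/w3.png

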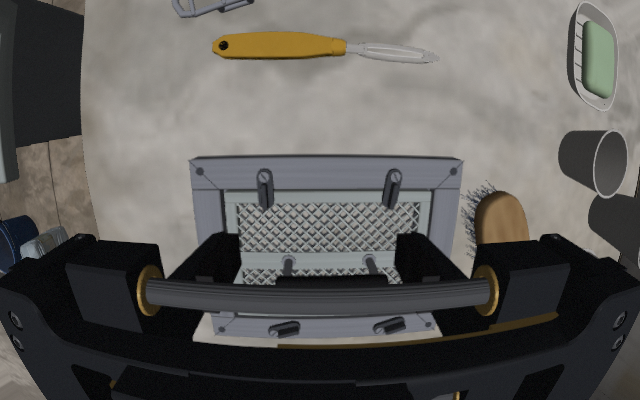

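Both far buttons now point right, near (286,328) and (390,325) px. I'll check their angle and work out the near-side move.

```bash
cat >> h.py <<'E'
def to(x,y,z,yaw=0):
    "shift (cm) and turn in tool axes to TCP pose pointing down, jaws along world x turned by yaw"
    s=env.sense(); C=R.from_quat(s["tool_rot"]); T=R.from_euler("z",yaw)*R.from_quat([.5**.5,.5**.5,0,0])
    print("t",round(s["time"],2),"d",np.round(C.inv().apply(np.array([x,y,z])-s["tool_pos"])/10,2),"r",np.round((C.inv()*T).as_rotvec(),3))
E
python3 - <<'E'
from h import *
for uv in ((273,331),(299,323),(377,330),(403,321)): print(at("wrist",uv,36))
for p in ((502.2,-306,32),(602.2,-306.7,32)): print(proj("wrist",p))
to(533,-176,98)
E
```

```text
[ 501.62575297 -299.51504797]
[ 525.78437053 -289.68021258]
[ 597.72090796 -302.19140384]
[ 621.95859532 -293.77676111]
(np.float64(274.51580355490717), np.float64(333.43424987894434))
(np.float64(380.3192700686808), np.float64(330.5370388596137))
t 7.95 d [ 0.41 -0.89  7.63] r [ 0.032 -0.002 -0.003]
```

Call:
{"op": "step_arm", "data": {
  "steps": [
    [[0.2, -0.5, 3], [0.032, 0, 0]],
    [[0.2, -0.4, 3], [0, 0, 0]],
    [[0, 0, 0.8], [0, 0, 0]],
    [[0, 0, 0], [0, 0, 0]]
  ]
}}

```text
time: 8.45
tool_pos: [534.8, -182.5, 105.5]
tool_rot: [0.711, 0.703, 0.001, 0.003]
contact_force: [0.5, -0.3, 0.5]
opening: 0.935
```

```bash
python3 -c "
from h import *
to(533,-176,98)"
```

```text
t 8.45 d [ 0.65 -0.19  0.75] r [ 0.006  0.003 -0.01 ]
```

Call:
{"op": "step_arm", "data": {
  "steps": [
    [[0.6, -0.2, 0.4], [0.006, 0.003, -0.01]],
    [[0.1, 0, 0.3], [0, 0, 0]],
    [[0, 0, 0], [0, 0, 0]],
    [[0, 0.6, 0], [0, 0, 0]],
    [[0, 0.6, 0], [-0.01, 0, 0]],
    [[0, 0.6, -0.1], [-0.01, 0, 0]],
    [[0, 0.6, -0.1], [-0.01, 0, 0]]
  ]
}}

```text
time: 9.32
tool_pos: [550.3, -176.2, 101.0]
tool_rot: [0.708, 0.706, 0.005, 0.005]
contact_force: [-8.2, 0.2, 1.9]
opening: 0.939
```

```bash
python3 -c "
from h import *
print(env.sense()['contact_force'])
to(572,-176,98)"
```

```text
[-8.19211257  0.20174626  1.90692435]
t 9.32 d [0.03 2.16 0.32] r [ 0.014  0.001 -0.002]
```

Call:
{"op": "step_arm", "data": {
  "steps": [
    [[0, 0.6, 0.2], [0, 0, 0]],
    [[0, 0.6, 0], [0, 0, 0]],
    [[0, 0.6, 0], [0, 0, 0]],
    [[0, 0.6, 0], [0, 0, 0]]
  ]
}}

```text
time: 9.82
tool_pos: [560.7, -177.6, 99.1]
tool_rot: [0.708, 0.706, -0.007, -0.006]
contact_force: [-5.0, -2.8, -0.7]
opening: 0.935
```

```bash
python3 -c "
from h import *
print(env.sense()['contact_force'])
to(572,-176,98)"
```

```text
[-5.03651526 -2.78128044 -0.7080725 ]
t 9.82 d [0.17 1.13 0.09] r [-0.018  0.002 -0.003]
```

Call:
{"op": "step_arm", "data": {
  "steps": [
    [[0.2, 0.6, 0], [-0.018, 0, 0]],
    [[0, 0.6, 0], [0, 0, 0]],
    [[0, 0.4, 0], [0, 0, 0]],
    [[0, 0.2, 0], [0, 0, 0]]
  ]
}}

```text
time: 10.32
tool_pos: [573.7, -179.3, 97.7]
tool_rot: [0.71, 0.705, -0.006, -0.002]
contact_force: [-2.7, -1.9, 0.1]
opening: 0.936
```

```bash
python3 -c "
from h import *
print(env.sense()['contact_force'])
to(573,-172.5,98)"
```

```text
[-2.73339582 -1.91127138  0.13706374]
t 10.32 d [ 0.68 -0.08 -0.03] r [-0.012  0.005 -0.007]
```

Call:
{"op": "step_arm", "data": {
  "steps": [
    [[0.4, 0, 0], [-0.01, 0, -0.006]],
    [[0.4, 0, 0], [0, 0, 0]],
    [[0.2, 0, 0], [0, 0, 0]],
    [[0, 0, 0], [0, 0, 0]]
  ]
}}

```text
time: 10.82
tool_pos: [575.8, -170.8, 98.2]
tool_rot: [0.708, 0.707, -0.002, 0.004]
contact_force: [-0.3, -2.6, -1.2]
opening: 0.932
```

```bash
python3 -c "
from h import *
print(env.sense()['contact_force'])
to(573,-172.5,98)"
```

```text
[-0.29924349 -2.62214874 -1.16383773]
t 10.82 d [-0.17 -0.28  0.02] r [ 0.004  0.009 -0.002]
```

Call:
{"op": "step_arm", "data": {
  "steps": [
    [[-0.3, 0, 0], [0, 0, 0]],
    [[-0.3, -0.1, -3], [0, 0, 0]],
    [[-2, -0.1, -3.5], [0, 0, 0]],
    [[-3.5, 0, 0], [0, 0, 0]],
    [[-3.5, 0, 0], [0, 0, 0]],
    [[-1, 0, 3], [0, 0, 0]],
    [[0, 0, 0], [0, 0, 0]]
  ]
}}

```text
time: 11.7
tool_pos: [578.8, -269.7, 136.4]
tool_rot: [0.704, 0.71, 0.006, 0.003]
contact_force: [-0.0, -0.4, 0.0]
opening: 0.935
```

```bash
python3 -c "
from h import *
print(env.sense()['tool_pos'])
to(573,-281,98)"
```

```text
[ 578.84028124 -269.67566125  136.41026538]
t 11.7 d [-1.14 -0.64  3.83] r [ 0.013 -0.003  0.008]
```

Call:
{"op": "step_arm", "data": {
  "steps": [
    [[-1.1, -0.6, 1], [0.013, 0, 0.008]],
    [[0, 0, 2], [0, 0, 0]],
    [[0, 0, 0.6], [0, 0, 0]],
    [[0, 0, 0], [0, 0, 0]]
  ]
}}

```text
time: 12.2
tool_pos: [574.5, -278.0, 99.5]
tool_rot: [0.706, 0.708, 0.003, -0.001]
contact_force: [0.1, -0.2, 0.2]
opening: 0.937
```

```bash
python3 -c "
from h import *
print(env.sense()['tool_pos'])
to(573,-292,98)"
```

```text
[ 574.48689061 -277.97735534   99.50899282]
t 12.2 d [-1.4  -0.15  0.14] r [ 0.001 -0.006  0.003]
```

Call:
{"op": "step_arm", "data": {
  "steps": [
    [[-0.5, -0.1, 0.1], [0, 0, 0]],
    [[-0.5, 0, 0], [0, 0, 0]],
    [[-0.4, 0, 0], [0, 0, 0]],
    [[-0.3, 0, 0], [0, 0, 0]]
  ]
}}

```text
time: 12.7
tool_pos: [575.2, -292.0, 98.9]
tool_rot: [0.705, 0.709, 0.005, -0.002]
contact_force: [1.4, 3.8, -1.2]
opening: 0.935
```

```bash
python3 -c "
from h import *
print(env.sense()['tool_pos'])
to(573,-292.5,98)"
```

```text
[ 575.16281874 -292.00743181   98.94255646]
t 12.7 d [-0.05 -0.22  0.09] r [ 0.004 -0.01   0.006]
```

Call:
{"op": "step_arm", "data": {
  "steps": [
    [[0.5, 0, 0], [0, 0, 0]],
    [[0.5, 0, -4], [0, 0, 0]],
    [[0, -0.5, -5], [0, 0, 0]],
    [[0.5, -0.5, -5], [0, 0, 0]],
    [[1, -0.5, -4], [0, 0, 0]],
    [[0, 0, 0], [0, 0, 0]]
  ],
  "hand": 8.8
}}

```text
time: 13.45
tool_pos: [557.5, -273.5, 285.4]
tool_rot: [0.707, 0.708, 0.001, 0.001]
contact_force: [-0.4, -0.1, 0.2]
opening: 0.999
```

Run:
```python
from h import *
im=capture("wrist"); s=env.sense(); print(s["tool_pos"],np.round(s["joint_pos"],2))
p=np.array(proj("wrist",(552.7,-232,30))); print(p)
a,b=int(p[0])-107,max(0,int(p[1])-80); print(a,b)
cv2.imwrite("pics/w4.png",cv2.resize(im[b:b+160,a:a+214,::-1],(800,598),interpolation=cv2.INTER_CUBIC))
to(552.9,-232.1,160,-np.pi/2)
```

```text
[ 556.59915486 -273.91987743  283.57666055] [ 0.51  0.71 -0.23  1.6   0.19  0.86  0.21]
[314.97093407 137.3449117 ]
207 57
t 13.5 d [ 4.17 -0.37 12.36] r [-1.000e-03 -1.000e-03  1.571e+00]
```

View pics/w4.png

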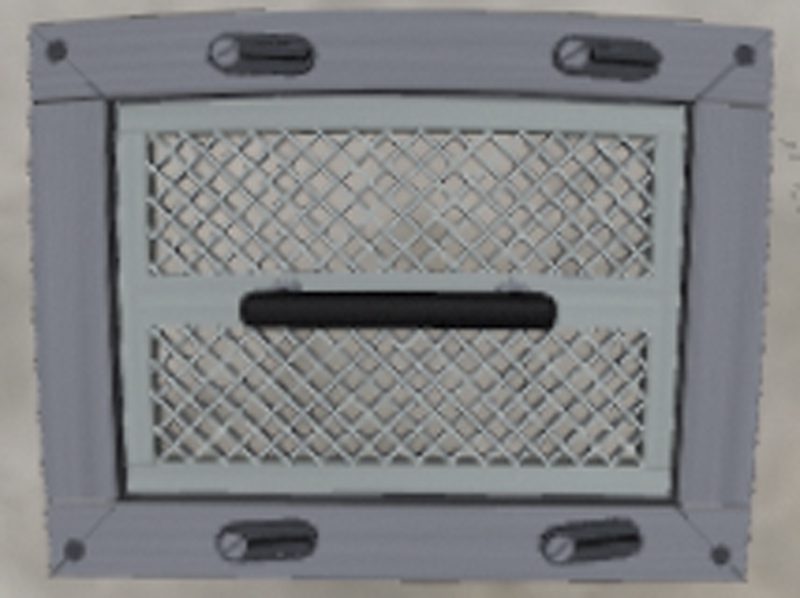

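All four buttons now lie along the rim, clear of the panel (crop: 260,53; 607,57; 267,541; 590,541). Next I'll turn the gripper across the handle and descend.

Call:
{"op": "step_arm", "data": {
  "steps": [
    [[1.5, 0, 0], [0, 0, 0.18]],
    [[1.5, 0, 0], [0, 0, 0.18]],
    [[0.7, 0, 0], [0, 0, 0.18]],
    [[0, 0, 0], [0, 0, 0.18]],
    [[0, 0, 0], [0, 0, 0.18]],
    [[0, 0, 0], [0, 0, 0.18]],
    [[0, 0, 0], [0, 0, 0.18]],
    [[0, 0, 0], [0, 0, 0.18]],
    [[0, 0, 0], [0, 0, 0.13]],
    [[0, 0, 0], [0, 0, 0]]
  ]
}}

```text
time: 14.75
tool_pos: [553.0, -242.9, 268.2]
tool_rot: [0.999, -0.029, -0.015, 0.002]
contact_force: [-0.4, -0.5, 1.0]
opening: 0.999
```

Run:
```python
from h import *
capture("wrist")
for m in masks_of("wrist","mesh_handle"): print(m["conf"],m["uv"],at("wrist",m["uv"],62), m["mask"].sum())
for m in mark_of("wrist","mesh_handle"): print(m["conf"],m["uv"],at("wrist",m["uv"],60))
to(552.9,-232.1,125,-np.pi/2-.007)
```

```text
0.77 [301.9, 171.4] [ 560.16554574 -229.75291868] 11883
0.26 [375.8, 205.0] [ 522.14340494 -300.40429368] 286
0.97 [302.9, 178.3] [ 553.17455833 -230.03787797]
t 14.9 d [ 0.29 -1.13 14.38] r [ 0.004  0.028 -0.05 ]
```

Call:
{"op": "step_arm", "data": {
  "steps": [
    [[0.2, -0.6, 3], [0, 0.028, -0.05]],
    [[0.1, -0.5, 4], [0, 0, 0]],
    [[0, 0, 4], [0, 0, 0]],
    [[0, 0, 2], [0, 0, 0]],
    [[0, 0, 0], [0, 0, 0]]
  ]
}}

```text
time: 15.52
tool_pos: [557.3, -233.6, 135.8]
tool_rot: [1.0, 0.001, 0.002, 0.002]
contact_force: [-0.3, 0.6, 0.5]
opening: 0.995
```

Run:
```python
from h import *
to(552.9,-231.7,105,-np.pi/2-.007)
```

```text
t 15.53 d [-0.45 -0.21  3.07] r [ 0.005 -0.005  0.008]
```

Call:
{"op": "step_arm", "data": {
  "steps": [
    [[-0.4, -0.2, 1.5], [0, 0, 0.008]],
    [[-0.05, 0, 1.4], [0, 0, 0]],
    [[0, 0, 0.4], [0, 0, 0]],
    [[0, 0, 0], [0, 0, 0]]
  ]
}}

```text
time: 16.02
tool_pos: [553.7, -232.5, 102.6]
tool_rot: [1.0, -0.003, 0.004, 0.003]
contact_force: [0.3, 0.6, 0.3]
opening: 1.0
```

Run:
```python
from h import *
to(552.9,-231.7,105,-np.pi/2-.007)
```

```text
t 16.02 d [-0.08 -0.08 -0.24] r [ 0.006 -0.008  0.001]
```

Well aligned. Close, then lift a little.

Call:
{"op": "step_arm", "data": {
  "steps": [
    [[0, -0.05, -0.1], [0, 0, 0]],
    [[0, 0, 0], [0, 0, 0]],
    [[0, 0, 0], [0, 0, 0]],
    [[0, 0, 0], [0, 0, 0]],
    [[0, 0, 0], [0, 0, 0]],
    [[0, 0, 0], [0, 0, 0]],
    [[0, 0, 0], [0, 0, 0]],
    [[0, 0, 0], [0, 0, 0]]
  ],
  "hand": 0
}}

```text
time: 17.02
tool_pos: [554.6, -232.0, 105.0]
tool_rot: [1.0, -0.003, 0.005, 0.003]
contact_force: [-1.2, 2.1, 0.3]
opening: 0.115
```

Call:
{"op": "step_arm", "data": {
  "steps": [
    [[0, 0, -0.8], [0, 0, 0]],
    [[0, 0, -0.8], [0, 0, 0]],
    [[0, 0, -1], [0, 0, 0]],
    [[0, 0, -1.5], [0, 0, 0]],
    [[0, 0, -2], [0, 0, 0]],
    [[0, 0, -2], [0, 0, 0]],
    [[0, 0, 0], [0, 0, 0]]
  ]
}}

```text
time: 17.9
tool_pos: [553.4, -231.5, 191.8]
tool_rot: [1.0, -0.003, 0.005, 0.003]
contact_force: [0.8, -0.9, -3.2]
opening: 0.103
```

Run:
```python
from h import *
to(552.9,-231.7,180,-np.pi/2)
for c in ("side","scene"):
  capture(c)
  for q in ("mesh_handle","drain_rack"):
    for m in mark_of(c,q): print(c,q,round(m["conf"],2),m["uv"],np.round(at(c,m["uv"],0 if q[0]=="d" else env.sense()["tool_pos"][2]-45),1))
  for q in ("drain_rack",):
    m=masks_of(c,q)[0]["mask"]; print(m.sum())
    pts=np.array([at(c,(x,y),19) for y,x in zip(*np.nonzero(m))],np.float32)
    print("rect",cv2.minAreaRect(pts))
```

```text
t 17.9 d [-0.06  0.01  1.18] r [ 0.007 -0.011 -0.006]
685
rect ((525.5526123046875, 74.5987777709961), (244.1248321533203, 200.49583435058594), 13.491717338562012)
scene mesh_handle 0.63 [399.3, 132.5] [ 548. -222.]
scene drain_rack 0.83 [285.6, 269.8] [526.9  91.1]
1903
rect ((522.3284301757812, 96.14466857910156), (243.84658813476562, 194.8041534423828), 13.969817161560059)
```

Run:
```python
import cv2
im=cv2.imread("pics/wrist0.png"); cv2.imwrite("pics/r0.png",cv2.resize(im[0:200,125:375],(750,600),interpolation=cv2.INTER_CUBIC))
```

```text
(no output)
```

View pics/r0.png

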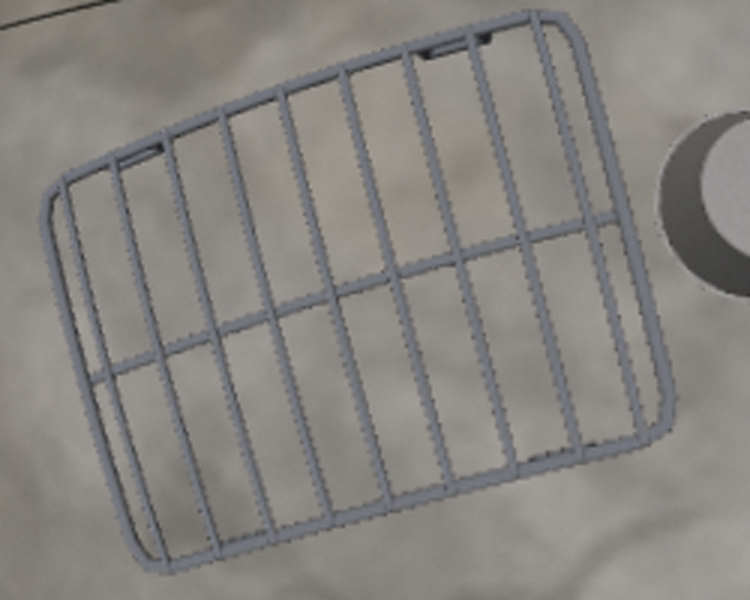

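Run:
```python
from h import *
s=env.sense(); k=calibration("wrist")
Rw=cv2.Rodrigues(np.array(k["rvec"]))[0].T; cw=-Rw@np.ravel(k["tvec"])
C=R.from_quat(s["tool_rot"]); rel=C.inv()*R.from_matrix(Rw); off=C.inv().apply(cw-s["tool_pos"])
C0=R.from_quat([7.07073996e-01,7.07138985e-01,-6.77988709e-04,-5.99792167e-04]); o=np.array([624.49,-.02,301.92])+C0.apply(off); R0=C0*rel
print(o)
def g(p,z=17):
    x=(125+p[0]/3-k["cx"])/k["fx"]; y=(p[1]/3-k["cy"])/k["fy"]; r=np.hypot(x,y)
    d=R0.apply([x*np.sin(r)/r,y*np.sin(r)/r,np.cos(r)]); return (o+d*(z-o[2])/d[2])[:2]
E={"top":[(116,155),(280,88),(407,47),(535,11)],"bot":[(165,573),(330,526),(450,493),(580,462)],"lef":[(45,240),(85,385),(120,510)],"rig":[(590,60),(628,210),(665,360)]}
G={n:np.array([g(p) for p in v]) for n,v in E.items()}
for n,v in G.items():
    d=cv2.fitLine(v.astype(np.float32),cv2.DIST_L2,0,.01,.01).ravel(); print(n,np.round(v.mean(0),1),"ang",round(float(np.arctan2(d[1],d[0])),3))
print(cv2.minAreaRect(np.vstack(list(G.values())).astype(np.float32)))
```

```text
[624.78619911  68.69171883 384.47170031]
top [524.5 180.7] ang 0.251
bot [541.1  -2.8] ang 0.245
lef [409.4  60.6] ang -1.316
rig [644.1 119.2] ang -1.333
((527.5206909179688, 87.26620483398438), (243.5183868408203, 182.93392944335938), 14.364584922790527)
```

Call:
{"op": "step_arm", "data": {
  "steps": [
    [[0, -1.5, 0], [0, 0, 0]],
    [[-0.3, -3, 0], [0, 0, -0.03]],
    [[-0.3, -3.5, 0], [0, 0, -0.04]],
    [[-0.3, -3.5, 0], [0, 0, -0.04]],
    [[-0.3, -3.5, 0], [0, 0, -0.04]],
    [[-0.3, -3.5, 0], [0, 0, -0.04]],
    [[-0.3, -3.5, 0], [0, 0, -0.04]],
    [[-0.3, -2.5, 0], [0, 0, 0]],
    [[0, -1.5, 0], [0, 0, 0]],
    [[0, 0, 0], [0, 0, 0]]
  ]
}}

```text
time: 19.55
tool_pos: [500.9, 42.5, 186.3]
tool_rot: [0.993, 0.12, 0.002, -0.0]
contact_force: [-0.4, -0.7, -3.1]
opening: 0.107
```

Run:
```python
from h import *
to(527.5,88.3,150,-np.pi/2+.247)
```

```text
t 19.55 d [ 3.66 -3.82  3.64] r [ 0.    -0.004 -0.007]
```

Call:
{"op": "step_arm", "data": {
  "steps": [
    [[1.3, -1.3, 0.5], [0, 0, -0.007]],
    [[1.3, -1.3, 1], [0, 0, 0]],
    [[0.8, -0.9, 1], [0, 0, 0]],
    [[0, 0, 0.5], [0, 0, 0]],
    [[0, 0, 0], [0, 0, 0]]
  ]
}}

```text
time: 20.18
tool_pos: [529.1, 85.3, 153.4]
tool_rot: [0.993, 0.121, 0.003, 0.001]
contact_force: [-0.2, -0.3, -3.2]
opening: 0.105
```

Run:
```python
from h import *
to(527.5,88.3,130,-np.pi/2+.247)
ims=[]
for c in ("scene","side"):
    im=capture(c); ims.append(cv2.resize(im[(120 if c=="scene" else 90):,150:430,::-1][:200],(560,400))[:300])
    for m in mark_of(c,"mesh_handle"): print(c,round(m["conf"],2),np.round(at(c,m["uv"],env.sense()["tool_pos"][2]-45),1))
cv2.imwrite("pics/p1.png",np.vstack(ims))
```

```text
t 20.18 d [-0.09 -0.34  2.34] r [ 0.003 -0.005 -0.004]
scene 0.64 [527.3  88. ]
side 0.31 [ 697.  -334.5]
side 0.29 [ 524.1 -357. ]
```

View pics/p1.png

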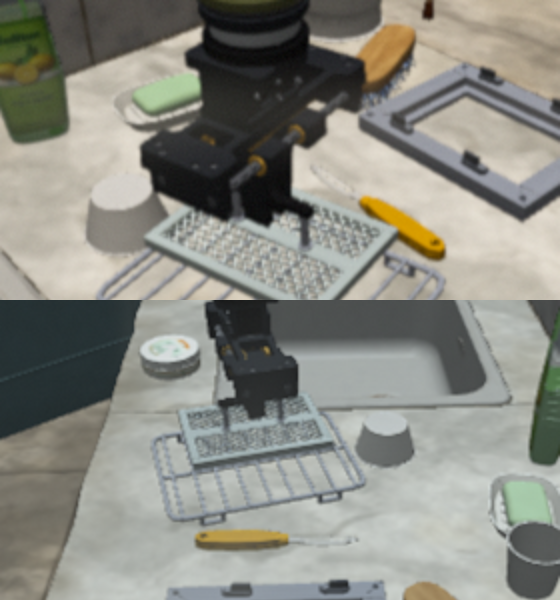

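The panel hangs level in the gripper above the rack, in line with it. I'll lower gently.

Call:
{"op": "step_arm", "data": {
  "steps": [
    [[-0.1, -0.3, 1], [0, 0, 0]],
    [[0, 0, 1], [0, 0, 0]],
    [[0, 0, 0.6], [0, 0, 0]],
    [[0, 0, 0.3], [0, 0, 0]],
    [[0, 0, 0], [0, 0, 0]]
  ]
}}

```text
time: 21.0
tool_pos: [527.7, 87.4, 123.5]
tool_rot: [0.993, 0.121, 0.004, 0.001]
contact_force: [-0.1, 0.4, -3.7]
opening: 0.107
```

Run:
```python
from h import *
to(527.5,88.3,112,-np.pi/2+.247)
```

```text
t 21.0 d [-0.01 -0.09  1.15] r [ 0.002 -0.007 -0.005]
```

Call:
{"op": "step_arm", "data": {
  "steps": [
    [[0, 0, 0.3], [0, 0, 0]],
    [[0, 0, 0.3], [0, 0, 0]],
    [[0, 0, 0.2], [0, 0, 0]],
    [[0, 0, 0.1], [0, 0, 0]],
    [[0, 0, 0], [0, 0, 0]]
  ]
}}

```text
time: 21.62
tool_pos: [528.2, 87.5, 114.3]
tool_rot: [0.993, 0.121, 0.004, 0.001]
contact_force: [-1.0, 0.2, -2.5]
opening: 0.102
```

Call:
{"op": "step_arm", "data": {
  "steps": [
    [[0, 0, 0.15], [0, 0, 0]],
    [[0, 0, 0], [0, 0, 0]]
  ]
}}

```text
time: 21.88
tool_pos: [528.3, 87.5, 112.8]
tool_rot: [0.993, 0.121, 0.004, 0.001]
contact_force: [0.0, 0.0, -1.5]
opening: 0.105
```

Call:
{"op": "step_arm", "data": {
  "steps": [
    [[0, 0, 0.1], [0, 0, 0]],
    [[0, 0, 0], [0, 0, 0]]
  ]
}}

```text
time: 22.12
tool_pos: [528.4, 87.5, 112.0]
tool_rot: [0.993, 0.121, 0.004, 0.001]
contact_force: [-0.1, -1.0, -1.5]
opening: 0.106
```

Call:
{"op": "step_arm", "data": {
  "steps": [
    [[0, 0, 0.1], [0, 0, 0]],
    [[0, 0, 0], [0, 0, 0]]
  ]
}}

```text
time: 22.38
tool_pos: [528.4, 87.5, 112.1]
tool_rot: [0.993, 0.121, 0.005, 0.001]
contact_force: [0.1, 0.2, -3.4]
opening: 0.105
```

Call:
{"op": "step_arm", "data": {
  "steps": [
    [[0, 0, 0.1], [0, 0, 0]],
    [[0, 0, 0], [0, 0, 0]]
  ]
}}

```text
time: 22.62
tool_pos: [528.5, 87.5, 112.0]
tool_rot: [0.993, 0.121, 0.005, 0.0]
contact_force: [-0.1, -0.8, -3.4]
opening: 0.104
```

Call:
{"op": "step_arm", "data": {
  "steps": [
    [[0, 0, 0.2], [0, 0, 0]],
    [[0, 0, 0], [0, 0, 0]]
  ]
}}

```text
time: 22.88
tool_pos: [528.6, 87.5, 112.1]
tool_rot: [0.993, 0.12, 0.006, 0.0]
contact_force: [-0.3, -0.0, -1.9]
opening: 0.108
```

Run:
```python
from h import *
capture("side"); cs=[]
for i in range(3):
    s=env.sense(); print(s["tool_pos"].round(1) if hasattr(s["tool_pos"],"round") else s["tool_pos"],np.round(s["contact_force"],1)); im=capture("side")
cv2.imwrite("pics/p2.png",cv2.resize(im[130:260,200:380,::-1],(800,578),interpolation=cv2.INTER_CUBIC))
```

```text
[528.7  87.5 111.9] [-0.9 -0.3  4.3]
[528.7  87.5 111.9] [-0.9  0.6  5.9]
[528.6  87.4 111.9] [-1.3  0.7  6.9]
```

View pics/p2.png

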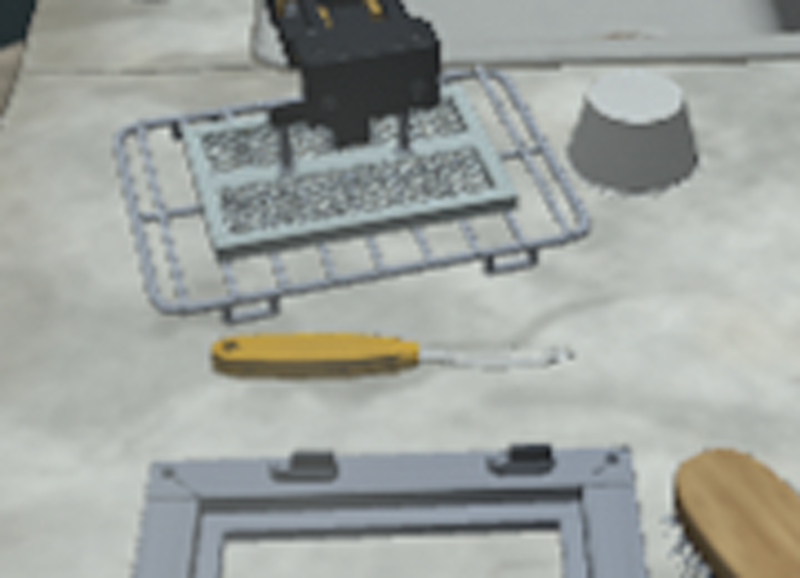

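The panel is resting on the wires (height stops at 112, force turned upward), centred with wires showing all round. Release and withdraw.

Call:
{"op": "step_arm", "data": {
  "steps": [
    [[0, 0, 0], [0, 0, 0]],
    [[0, 0, 0], [0, 0, 0]],
    [[0, 0, 0], [0, 0, 0]],
    [[0, 0, 0], [0, 0, 0]],
    [[0, 0, 0], [0, 0, 0]],
    [[0, 0, -1], [0, 0, 0]],
    [[0, 0, -2], [0, 0, 0]],
    [[0, 0, -4], [0, 0, 0]],
    [[0, 0, -5], [0, 0, 0]],
    [[0, 0, -5], [0, 0, 0]]
  ],
  "hand": 4.5
}}

```text
time: 24.32
tool_pos: [525.4, 87.1, 284.8]
tool_rot: [0.993, 0.12, 0.002, 0.0]
contact_force: [0.9, 0.8, -0.1]
opening: 0.512
```

Call:
{"op": "step_arm", "data": {
  "steps": [
    [[-2, 0, -5], [0, 0, 0]],
    [[-2, 0, -3], [0, 0, 0]],
    [[0, 0, 0], [0, 0, 0]]
  ]
}}

```text
time: 24.7
tool_pos: [486.1, 77.0, 372.6]
tool_rot: [0.993, 0.12, 0.008, -0.001]
contact_force: [-0.2, -0.5, -1.1]
opening: 0.511
```

Run:
```python
from h import *
s=env.sense(); print(s["time"],s["tool_pos"])
im=capture("wrist"); cv2.imwrite("pics/f.png",im[...,::-1])
Z=dict(mesh_center=25,mesh_handle=67,drain_rack=0,brush=0,vegetable_peeler=0,small_bowl=0)
for c in ("wrist","scene","side"):
    if c!="wrist": capture(c)
    for q,z in Z.items():
        for m in mark_of(c,q)[:1]: print(c,q,round(m["conf"],2),np.round(at(c,m["uv"],z),1))
```

```text
24.7 [486.07297961  77.04677105 372.6177875 ]
wrist mesh_center 0.84 [522.3  80.9]
wrist mesh_handle 0.62 [529.   86.9]
wrist drain_rack 0.93 [522.7  85.1]
wrist brush 0.86 [ 719.  -233.6]
wrist vegetable_peeler 0.93 [554.6 -53.1]
wrist small_bowl 0.97 [694.  124.3]
scene mesh_center 0.82 [521.9  88.8]
scene drain_rack 0.56 [528.4  88.4]
scene brush 0.9 [ 749.2 -253.5]
scene vegetable_peeler 0.6 [553.8 -49.8]
scene small_bowl 0.63 [697.9 127.8]
side mesh_center 0.76 [527.4  85. ]
side mesh_handle 0.92 [531.5 100.5]
side drain_rack 0.7 [525.8  94.5]
side brush 0.85 [ 722.3 -241.5]
side vegetable_peeler 0.73 [562.6 -57.6]
side small_bowl 0.95 [694.  120.3]
```

View pics/f.png

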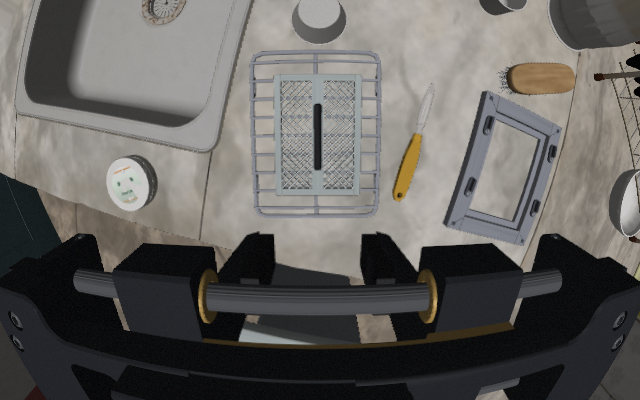

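The panel sits centred and lengthwise on the rack (rack 250–380 × 50–215 px, panel 275–360 × 75–195 px), handle up. The bystanders haven't moved and the gripper is clear.

```bash
python3 -c "
from h import *
print(env.job_done())"
```

```text
the job is handed in; nothing more can be done
None
```

The job is handed in: I turned all four buttons off the panel, lifted it out by its handle and set it down gently on the draining rack. It took about 25 s on the robot's clock, within the 67 s limit.

- **Buttons:** the first pass left the two far buttons (3 and 4) at about 1.2 rad, borderline for clearing the panel. I pushed them further out, and a picture before the lift showed all four lying along the rim, clear of the panel.
- **Placing:** in the last wrist picture the panel lies flat, handle up, lengthwise and about in the middle, with rack showing on all sides.
- **Bystanders:** brush, peeler and bowl measured within about 10 mm of where they started in the wrist and side views, which is about the scatter of the networks' marks.
- **Readings that disagreed:**
  - The force reading wandered by a few newtons at touchdown, so I judged contact by the height stopping at 112 mm and the force then turning upwards.
  - The final marks for panel and rack differ between cameras by roughly 5–15 mm. That is less than the margin of about 30 mm all round.
  - The last scene-camera mark put the brush about 20 mm off. The wrist and side views did not agree with it.

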